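Fit the long post into the throwing gauge

ROBOT

A 7-joint arm with a two-finger parallel gripper is mounted at the origin on the work surface. World frame = base frame: x ahead of the robot, y to its left, z up, the work surface at z = 0. Lengths are in m, angles in rad, forces in N, time in s.
With the tool pointing down it reaches from about 0.4 to 0.85 m from the base axis. Payload 10.4 kg.
Tool frame: the origin (TCP) lies at the very end of the fingers, on their centre line; the grasp point (between the pads) lies r.pinch_z behind it (r.pinch_z is the distance from the TCP to the grasp point, in m); z points along the fingers, x is the direction in which the jaws open and shut, and the axes are right-handed (so a half turn about z gives the same grasp; the last joint's range is limited). The gripper opens to 87 mm and grips with 3 to 60 N. Pads are 19 mm wide; open, the fingers measure 117 mm over their backs; the gripper's body (75 mm by 190 mm) begins 51 mm behind the grasp point.
Start: joints at [1.117, 0.332, -0.065, 1.46, 0.022, 1.35, -0.088], TCP at [0.261, -0.568, 0.223] pointing down, gripper open.
Joint ranges: [-2.6, 2.6], [-0.5, 2.12], [-1.47, 1.34], [0.16, 2.42], [-1.27, 4.41], [0.06, 2.06], [-2.6, 2.6]. Speed limits (rad/s): [2.22, 2.22, 2.79, 2.79, 3.14, 3.14, 3.14].

INTERFACE

Orientations are given as a unit quaternion [x, y, z, w].
In Python, from bench import r gives the robot as it stands.
- The arm moves only by the tool carry_out, never from a script. Its argument "increments" is text: rows parted by semicolons, each of 7 numbers parted by spaces: the turn, a rotation vector about the tool's x, y, z in degrees, then the shift along the tool's x, y, z in m, then the finger opening in m, from 0 to 0.087. A call has exactly 5 rows; each row is the pose to reach, as a shift and turn from the pose measured when the call began, along the tool's axes at that moment; what a row does not reach only later rows make up. A row lasts 1/8 s, in which the tool goes at most 62.5 mm and 10.7 degrees, less where a joint would pass 70% of its speed; a pose out of reach is approached as far as the arm can. A call with a gripper value outside its range is refused whole. The fingers move at their own pace and stop on an object; "squeeze" is the grip in N (left out, the last holds). Time passes only in rows, so rows that repeat a pose let the fingers close, or fill a call up. It gives the time, the measured TCP pose, the force and the opening at its end, in the units of the state.
- r.read_state(): the state, without advancing time (a new reading comes with each control period).
- r.camera(name): name is "scene" or "top"; returns (picture, depth): 384x512x3 uint8, blue, green, red; 384x512 float32, m along the optical axis (not along the pixel's ray), 0 where there is no reading.
- r.camera_model(name): a dict with "K" (3x3 intrinsics, pixels), "extrinsics" (4x4, takes a point from camera to world coordinates). Camera axes: x right, y down, z forward; pixel columns grow to the right and rows downward; lengths in m; the calibration is good to about 2 mm. A picture is of the moment at which its call begins. camera_model takes no time and is no camera call.
- r.close_job(): hands the job in, once; it reports no verdict.
The state is a dict: "time": time; "joint_positions": joint angles; "joint_vel": joint speeds; "joint_torque": joint torques, N m; "ee_pos": TCP position; "eef_rot": TCP orientation; "ft_force": force on the tool from outside, world axes, zero at the start; "torque": the same for the moment, N m; "width": finger opening in m.
Only numpy, scipy, OpenCV 4.12 (cv2) and the standard library are available. Lean on these libraries where they do the work, as an engineer would, in place of code of your own. Each camera call takes 0.05 s, during which the arm holds its last target.

TASK

The potter needs the throwing gauge set up for a tall pot. Take the long gauge post (the tallest of the three things standing in the wooden rack) and slide it upright, foot first, down into the socket of the gauge base, pushing it past the side spring plunger until its foot is fully home on the socket's floor; then let go. Leave the short post in its place in the rack.

Things in the scene. Friction and masses are not known exactly. Their poses are not given: they have to be found in the camera images.
- long_post_grip (a point): Centre of the long gauge post's wooden grip, 160 mm above its foot; z runs up the post. Loose steel rod, 180 mm overall, 16 mm diameter, foot tapering to 8 mm over the lowest 9 mm; the top 40 mm is a round wooden grip, 28 mm diameter. About 0.22 kg. Starts upright in one of the rack's three wells; the other two hold lower things: the short post and a dark, bulb-headed stick 130 mm long.
- short_post_grip (a point): Centre of the wooden grip of the short gauge post, alike but 120 mm long, 100 mm above its foot; stays where it is. The rack is a fixed wooden block 230 x 75 x 50 mm high, with wells 19 mm square, 40 mm deep, 75 mm apart along its length, their floors 10 mm above the table.
- socket_floor (a point): Centre of the socket's floor in the gauge base, 12 mm above the table, z up. Base fixed: dark plate 130 x 90 mm, grey square tower with round flared mouth. Bore 19 mm square to 50 mm above this point, then a cone widening from 20 to 45 mm at the rim, 74 mm up. The plunger enters from +x: 24 mm ball nose 26 mm up, reaching to 3 mm from the axis; barrel and black knob stick out 62 mm.
- plunger (a joint): Spring plunger's travel in m: 0 free (nose in the bore), to 0.009 pushed outward; spring 9 N at 0, 0.8 N more per mm. With the post in, it reads about 0.0025 and presses the post against the opposite wall; friction holds the post up, so it must be pushed down, with about 5 to 15 N, to reach the floor.
There are look-alikes about, which are no part of the job. What is shaped like the part that bears long_post_grip but pink, purple or yellow is not meant.

How it is judged:
By the outcome, as a careful person would: the job done as asked, in the order asked, and still so for the second after the job is handed in, with the robot touching nothing.
It also fails if it takes over 40 s, if anything falls off the work surface, if the arm or the gripper's body presses on something with over 40 N, if the wrist force passes 120 N, or if a joint passes its speed limit or range.

## Working session

There is one attempt and no reset: what is moved stays moved. The work goes in short steps, Python scripts to look and compute and a tool call to move; the robot and the scene stay as the last step left them, time stands still between calls to the robot, and variables do not carry over. Pictures are saved under pics/ and viewed, and the job is handed in when it is done.

Besides the shell and the picture viewer there is one more tool, called after "Request:" as a command line: name --argument value ..., lists and objects as JSON in quotes. carry_out: Moves the arm, as the interface text tells. Its arguments: {"type":"object","properties":{"increments":{"type":"string"},"squeeze":{"type":"number"}},"required":["increments"]}

```bash
mkdir -p pics; ls; cat > h.py <<'E'
import numpy as np,cv2
from bench import r
def snap(n,tag):
    im,d=r.camera(n); cv2.imwrite(f'pics/{tag}.png',im); np.save(f'pics/{tag}.npy',d); return im,d
def pts(n,d):
    m=r.camera_model(n);K=np.array(m['K']);T=np.array(m['extrinsics'])
    v,u=np.mgrid[:d.shape[0],:d.shape[1]]
    P=np.stack([(u-K[0,2])/K[0,0]*d,(v-K[1,2])/K[1,1]*d,d],-1)
    W=P@T[:3,:3].T+T[:3,3]; W[d<=0]=np.nan; return W
def ray(n,u,v,z):
    m=r.camera_model(n);K=np.array(m['K']);T=np.array(m['extrinsics'])
    q=T[:3,:3]@np.array([(u-K[0,2])/K[0,0],(v-K[1,2])/K[1,1],1]);o=T[:3,3]
    return o+q*(z-o[2])/q[2]
E
python3 - <<'E'
from h import *
snap('scene','s0');snap('top','t0')
s=r.read_state();print(s,r.pinch_z)
for n in('scene','top'):print(r.camera_model(n))
E
```

```text
pics
{'time': 0.1, 'joint_positions': array([ 1.11739386,  0.33280847, -0.0647004 ,  1.46085477,  0.02160945,
        1.34988855, -0.08846425]), 'joint_vel': array([ 4.48889432e-04, -2.05845351e-03,  4.66253825e-04, -1.33063511e-03,
       -7.07961688e-05, -5.61821588e-04,  3.21881223e-04]), 'joint_torque': array([ 2.33633000e-03, -6.24543858e+01,  2.52267782e-02, -3.90715456e+01,
       -6.13168348e-02,  3.66187992e-02,  7.62075706e-05]), 'ee_pos': array([ 0.26085155, -0.56758605,  0.22183485]), 'eef_rot': array([ 8.41917944e-01, -5.39605204e-01, -5.48805491e-04, -3.12784495e-04]), 'ft_force': array([ 0.98240474, -1.01992252, -0.12853613]), 'torque': array([-0.03623679,  0.01052028,  0.0086887 ]), 'width': 0.08668239765784891} 0.0187
{'K': array([[377.04081671,   0.        , 255.00222234],
       [  0.        , 377.04081671, 194.48565571],
       [  0.        ,   0.        ,   1.        ]]), 'extrinsics': array([[-0.25897552,  0.69990572, -0.66563028,  1.11443979],
       [ 0.96578113,  0.19769286, -0.16788195,  0.10336248],
       [ 0.01408882, -0.68633047, -0.72715334,  0.74923955],
       [ 0.        ,  0.        ,  0.        ,  1.        ]])}
{'K': array([[467.07249817,   0.        , 251.07754964],
       [  0.        , 467.07249817, 196.26478737],
       [  0.        ,   0.        ,   1.        ]]), 'extrinsics': array([[ 0.01228114, -0.99239558,  0.12247526,  0.40217824],
       [-0.99990609, -0.01293338, -0.00453186, -0.0210757 ],
       [ 0.00608142, -0.1224081 , -0.99246122,  1.22781298],
       [ 0.        ,  0.        ,  0.        ,  1.        ]])}
```

View pics/s0.png

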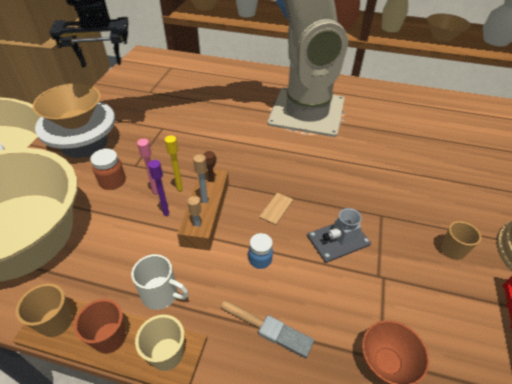

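View pics/t0.png

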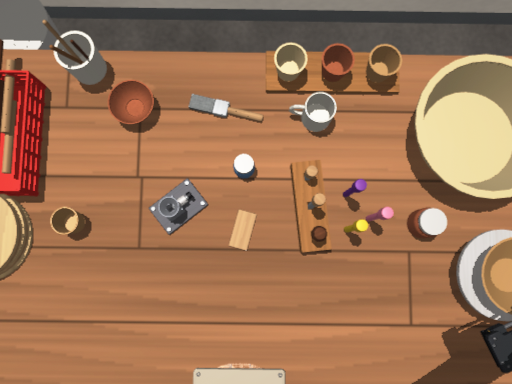

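```bash
python3 - <<'E'
import cv2
a=cv2.imread('pics/t0.png');b=cv2.imread('pics/s0.png')
cv2.imwrite('pics/tz.png',cv2.resize(a[140:270,270:400],None,fx=4.5,fy=4.5,interpolation=2))
cv2.imwrite('pics/tb.png',cv2.resize(a[170:245,135:225],None,fx=7,fy=7,interpolation=2))
cv2.imwrite('pics/sz.png',cv2.resize(b[125:270,120:390],None,fx=2.9,fy=2.9,interpolation=2))
E
```

```text
(no output)
```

View pics/tz.png

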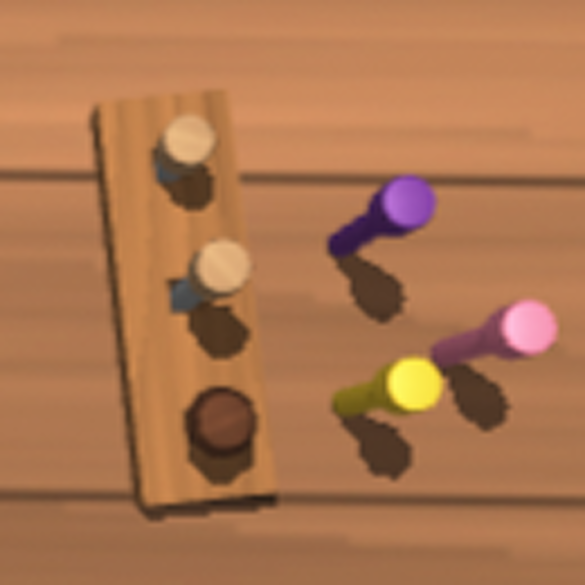

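View pics/tb.png

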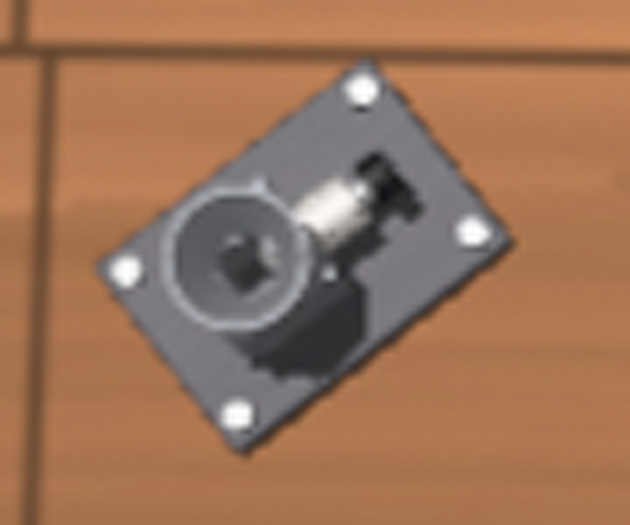

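View pics/sz.png

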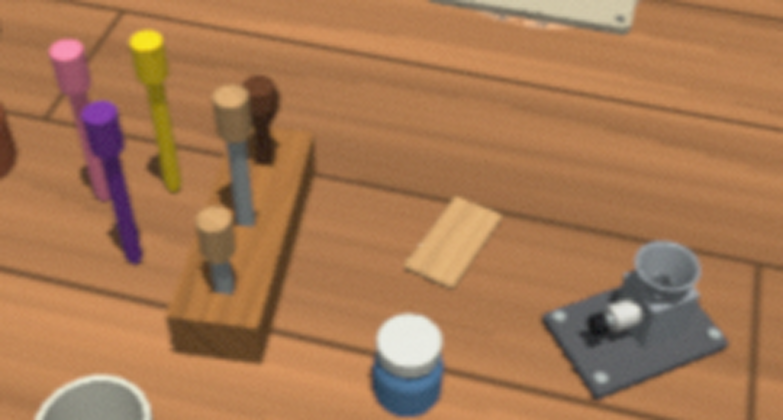

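```bash
python3 - <<'E'
from h import *
im=cv2.imread('pics/t0.png');d=np.load('pics/t0.npy');W=pts('top',d)
si=cv2.imread('pics/s0.png');sd=np.load('pics/s0.npy');WS=pts('scene',sd)
# grip top by height
for nm,w,zl,roi in(('top',W,.180,(slice(140,270),slice(285,345))),('scene',WS,.18,(slice(120,250),slice(185,225))),('top short',W,.12,(slice(140,190),slice(285,345))),('dark',W,.12,(slice(215,250),slice(285,345)))):
    p=w[roi]; m=(p[...,2]>zl)&(p[...,2]<.21); q=p[m]; 
    v,u=np.nonzero(m); print(nm,m.sum(),np.median(q,0),q[:,2].min(),q[:,2].max(),u.mean()+roi[1].start,v.mean()+roi[0].start)
m=np.zeros(d.shape,bool);m[140:270,285:345]=W[140:270,285:345,2]>.185
v,u=np.nonzero(m);print('long via ray',ray('top',u.mean(),v.mean(),.19))
# rack
m=np.zeros(d.shape,np.uint8);z=W[...,2];m[140:270,285:345]=(np.abs(z-.05)<.006)[140:270,285:345]
q=W[m>0];rc=cv2.minAreaRect((q[:,:2]*1000).astype(np.float32));print('rack',rc,np.median(q[:,2]))
# rim
for nm,w,roi in(('top',W,(slice(175,240),slice(140,205))),('scene',WS,(slice(195,260),slice(320,380)))):
    p=w[roi];mm=(p[...,2]>.080)&(p[...,2]<.095);q=p[mm];print(nm,mm.sum(),q.mean(0),q.min(0),q.max(0),cv2.minEnclosingCircle((q[:,:2]*1000).astype(np.float32)))
    mm=(p[...,2]>.006)&(p[...,2]<.016);q=p[mm];print('plate',cv2.minAreaRect((q[:,:2]*1000).astype(np.float32)),np.median(q[:,2]))
print('rim ray',ray('top',168.7,206.9,.086))
E
```

```text
top 128 [ 0.5259216  -0.17792473  0.18998085] 0.1802592555962832 0.19405440942718233 319.1328125 199.03125
scene 106 [ 0.52937692 -0.17421889  0.18831717] 0.18044290917165484 0.1909051670238031 199.49056603773585 159.1509433962264
top short 110 [ 0.60022229 -0.17040775  0.12953655] 0.1214589503546819 0.1364150345556281 311.6272727272727 171.07272727272726
dark 199 [ 0.4522833  -0.18554852  0.1355103 ] 0.12050990230235414 0.14239564415549433 319.1959798994975 233.4824120603015
long via ray [ 0.52655088 -0.17886824  0.19      ]
rack ((526.7764892578125, -179.6779327392578), (229.9246368408203, 75.8199234008789), 6.742859363555908) 0.05026759811031245
top 147 [0.51524081 0.17761768 0.08464862] [0.48950145 0.15034693 0.08008387] [0.5392188  0.20011061 0.09159882] ((515.1289672851562, 175.4998779296875), 25.819210052490234)
plate ((520.542724609375, 177.28872680664062), (158.8834991455078, 163.44544982910156), 2.3790900707244873) 0.011710092679505735
scene 135 [0.50910759 0.17998656 0.08426064] [0.48778341 0.15367222 0.08006406] [0.53937922 0.20438883 0.0881254 ] ((513.0404663085938, 179.14764404296875), 26.384695053100586)
plate ((523.7515258789062, 168.17848205566406), (90.40603637695312, 130.05821228027344), 39.3928337097168) 0.011315050341638155
rim ray [0.51415956 0.17549928 0.086     ]
```

```bash
cat >> h.py <<'E'
from scipy.spatial.transform import Rotation as R
def goal(p,yaw):
    s=r.read_state();Rc=R.from_quat(s['eef_rot']);a=np.radians(yaw)
    x=np.array([np.cos(a),np.sin(a),0]);z=np.array([0,0,-1.]);Rg=R.from_matrix(np.stack([x,np.cross(z,x),z],1))
    print('t',round(s['time'],2),'pos',s['ee_pos'].round(4),'F',s['ft_force'].round(1),'M',s['torque'].round(2),'w',round(s['width'],4))
    print('yaw',np.degrees(np.arctan2(*Rc.as_matrix()[[1,0],0])).round(1),'turn',np.degrees((Rc.inv()*Rg).as_rotvec()).round(2),'shift',Rc.inv().apply(np.array(p)-s['ee_pos']).round(4))
E
python3 - <<'E'
from h import *
o=np.array([135,170])
S=[ray('top',*(np.array(p)/7+o),.013)[:2] for p in((126,270),(237,415),(472,232),(362,90))]
S=np.array(S);print(S.round(4),S.mean(0))
for a,b in((0,3),(1,2)):
    v=S[b]-S[a];print(np.linalg.norm(v),np.degrees(np.arctan2(v[1],v[0])))
c=np.array([120,125])
print('scene rim',ray('scene',*(np.array((667,268))/2.9+c),.086))
for p in((409,203),(527,327),(414,384)):print('look',ray('top',*(np.array(p)/4.5+[270,140]),.18))
goal((.527,-.179,.26),-52)
E
```

```text
[[0.5164 0.2288]
 [0.463  0.1857]
 [0.5323 0.1003]
 [0.5854 0.1429]] [0.52427223 0.16444344]
0.11016265227859273 -51.23669609348585
0.10997690170017416 -50.908285176888484
scene rim [0.51794614 0.17916739 0.086     ]
look [ 0.56024598 -0.27484184  0.18      ]
look [ 0.49822304 -0.33300731  0.18      ]
look [ 0.46894116 -0.27583126  0.18      ]
t 0.1 pos [ 0.2609 -0.5676  0.2218] F [ 1.  -1.  -0.1] M [-0.04  0.01  0.01] w 0.0867
yaw -65.3 turn [ -0.     0.07 -13.31] shift [-0.242  -0.4041 -0.0379]
```

Request:
carry_out --increments "0 0 -5 -0.02 -0.03 -0.045 0.06; 0 0 -10 -0.05 -0.08 -0.05 0.06; 0 0 -14.3 -0.075 -0.13 -0.05 0.06; 0 0 -14.3 -0.105 -0.18 -0.05 0.06; 0 0 -14.3 -0.135 -0.23 -0.05 0.06" --squeeze 30

```text
time: 0.72
ee_pos: [0.4142, -0.3472, 0.2717]
eef_rot: [0.903, -0.431, -0.001, -0.0]
ft_force: [1.0, -0.7, -0.6]
width: 0.0606
```

```bash
python3 -c "
from h import *
goal((.527,-.179,.26),-51)"
```

```text
t 0.72 pos [ 0.4142 -0.3472  0.2717] F [ 1.  -0.7 -0.6] M [-0.04 -0.08 -0.01] w 0.0606
yaw -51.0 turn [-0.    0.09 -0.02] shift [-0.0597 -0.1935  0.0118]
```

Request:
carry_out --increments "0 0 0 -0.015 -0.05 0 0.06; 0 0 0 -0.03 -0.1 0 0.06; 0 0 0 -0.045 -0.15 0.005 0.06; 0 0 0 -0.0597 -0.1935 0.01 0.06; 0 0 0 -0.0597 -0.1935 0.012 0.06"

```text
time: 1.35
ee_pos: [0.5284, -0.1747, 0.2592]
eef_rot: [0.904, -0.428, -0.001, -0.001]
ft_force: [-0.7, -0.7, -1.0]
width: 0.0602
```

```bash
python3 - <<'E'
from h import *
goal((.527,-.179,.152),-51)
im,d=snap('top','t1');im2,_=snap('scene','s1')
cv2.imwrite('pics/c1.png',np.hstack([cv2.resize(im[120:260,240:380],(560,560))[:, :390],cv2.resize(im2[90:250,140:260],(400,560))]))
E
```

```text
t 1.35 pos [ 0.5284 -0.1747  0.2592] F [-0.7 -0.7 -1. ] M [-0.05 -0.03  0.  ] w 0.0602
yaw -50.6 turn [-0.05  0.19  0.36] shift [0.0028 0.0039 0.1071]
```

View pics/c1.png

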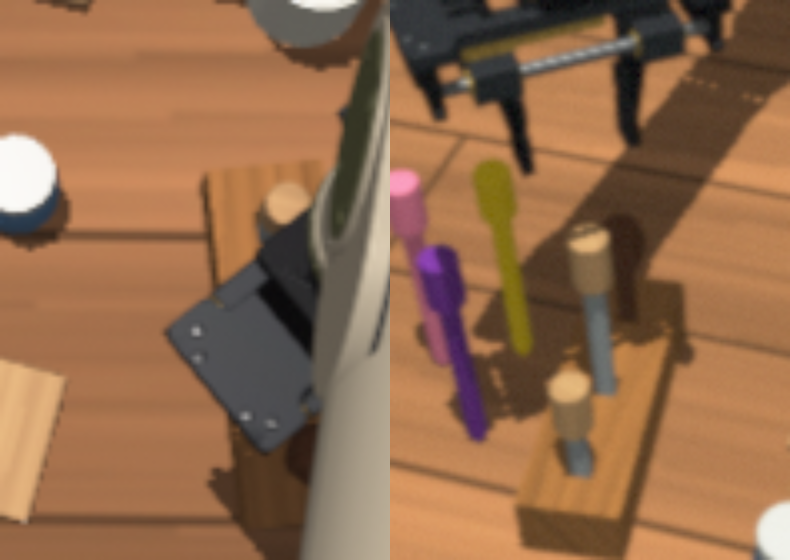

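Request:
carry_out --increments "0 0 0 0.0028 0.0039 0.02 0.06; 0 0 0 0.0028 0.0039 0.045 0.06; 0 0 0 0.0028 0.0039 0.07 0.06; 0 0 0 0.0028 0.0039 0.095 0.06; 0 0 0 0.0028 0.0039 0.107 0.06"

```text
time: 2.08
ee_pos: [0.5239, -0.1852, 0.151]
eef_rot: [0.902, -0.432, -0.002, 0.0]
ft_force: [-0.2, 0.1, -0.0]
width: 0.0598
```

Request:
carry_out --increments "0 0 0 0 0 0 0.02; 0 0 0 0 0 0 0.02; 0 0 0 0 0 0 0.02; 0 0 0 0 0 0 0.02; 0 0 0 0 0 0 0.02"

```text
time: 2.7
ee_pos: [0.524, -0.1848, 0.1515]
eef_rot: [0.902, -0.431, -0.002, 0.0]
ft_force: [-1.6, 1.6, 4.4]
width: 0.0274
```

```bash
python3 - <<'E'
from h import *
goal((.527,-.179,.3),-51)
im2,_=snap('scene','s2')
cv2.imwrite('pics/c2.png',cv2.resize(im2[90:250,140:260],(420,560)))
E
```

```text
t 2.7 pos [ 0.524  -0.1848  0.1515] F [-1.6  1.6  4.4] M [0.62 0.56 0.03] w 0.0274
yaw -51.1 turn [ 0.11  0.2  -0.11] shift [-0.0032 -0.0057 -0.1485]
```

View pics/c2.png

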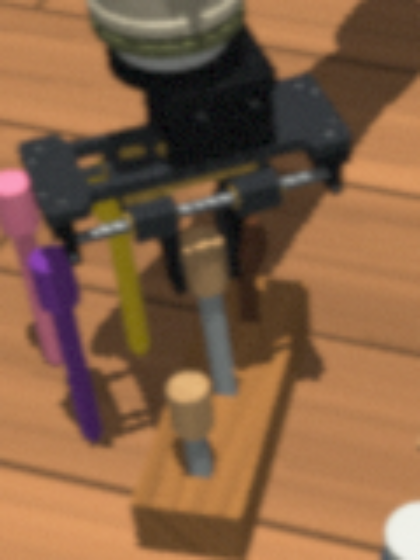

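Request:
carry_out --increments "0 0 0 0 0 0 0.05; 0 0 0 0 0 0 0.05; 0 0 0 -0.003 -0.0055 0 0.05; 0 0 0 -0.003 -0.0055 0 0.05; 0 0 0 -0.003 -0.0055 0 0.05"

```text
time: 3.38
ee_pos: [0.5265, -0.179, 0.1515]
eef_rot: [0.902, -0.431, -0.002, 0.0]
ft_force: [-0.3, -0.5, -0.7]
width: 0.0495
```

```bash
python3 - <<'E'
from h import *
im2,d=snap('scene','s3');W=pts('scene',d)
goal((.527,-.179,.151),-51)
m=np.zeros(d.shape,bool);m[120:200,185:225]=True
p=W[m&(W[...,2]>.186)&(W[...,2]<.195)&(abs(W[...,0]-.525)<.03)];print(len(p),p.mean(0) if len(p) else '')
cv2.imwrite('pics/c3.png',cv2.resize(im2[90:250,140:260],(420,560)))
E
```

```text
t 3.42 pos [ 0.5264 -0.1791  0.1515] F [-0.3  0.1 -0.9] M [ 0.03 -0.01  0.01] w 0.0497
yaw -51.1 turn [ 0.11  0.2  -0.1 ] shift [ 0.0003 -0.0005  0.0005]
114 [ 0.53062217 -0.1757204   0.18945414]
```

View pics/c3.png

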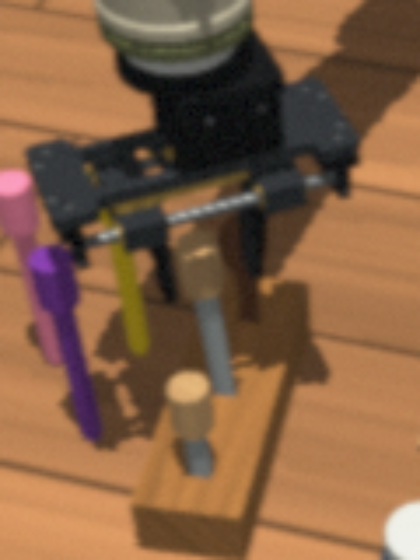

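Request:
carry_out --increments "-0.1 0.2 0 0 0 0 0.02; -0.1 0.2 0 0 0 0 0.02; 0.1 0.2 0 0 0 0 0.02; 0.1 0.2 0 0 0 0 0.02; 0.1 0.2 0 0 0 0 0.02" --squeeze 40

```text
time: 4.05
ee_pos: [0.5264, -0.179, 0.1515]
eef_rot: [0.902, -0.431, -0.0, 0.0]
ft_force: [-1.0, 0.2, 0.6]
width: 0.0271
```

Request:
carry_out --increments "0 0 0 0 0 -0.02 0.02; 0 0 0 0 0 -0.05 0.02; 0 0 0 0 0 -0.09 0.02; 0 0 0 0 0 -0.13 0.02; 0 0 0 0 0 -0.15 0.02"

```text
time: 4.68
ee_pos: [0.5269, -0.1791, 0.3036]
eef_rot: [0.902, -0.431, 0.001, 0.0]
ft_force: [-0.7, -0.7, -2.9]
width: 0.027
```

```bash
python3 - <<'E'
from h import *
im2,d=snap('scene','s4')
goal((.515,.177,.3),-51)
cv2.imwrite('pics/c4.png',cv2.resize(im2[20:250,120:280],(420,600)))
E
```

```text
t 4.72 pos [ 0.5274 -0.1793  0.3055] F [ 0.1  0.3 -0.2] M [ 0.   -0.01 -0.07] w 0.0269
yaw -51.1 turn [-0.12 -0.22 -0.11] shift [-0.2851 -0.214   0.0048]
```

View pics/c4.png

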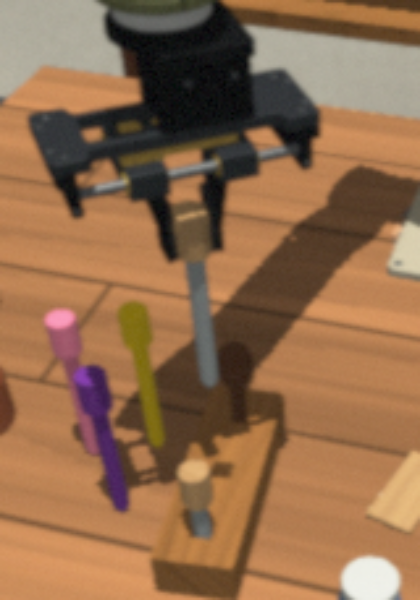

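Request:
carry_out --increments "0 0 0 -0.015 -0.011 0.002 0.02; 0 0 0 -0.045 -0.033 0.003 0.02; 0 0 0 -0.08 -0.06 0.004 0.02; 0 0 0 -0.115 -0.086 0.004 0.02; 0 0 0 -0.15 -0.113 0.004 0.02"

```text
time: 5.35
ee_pos: [0.52, 0.0111, 0.2995]
eef_rot: [0.902, -0.431, 0.001, 0.0]
ft_force: [0.9, 0.3, -2.9]
width: 0.0269
```

```bash
python3 -c "
from h import *
goal((.515,.177,.3),-51)"
```

```text
t 5.35 pos [0.52   0.0111 0.2995] F [ 0.9  0.3 -2.9] M [ 0.06 -0.06  0.  ] w 0.0269
yaw -51.1 turn [-0.03 -0.14 -0.06] shift [-0.1322 -0.1004 -0.0008]
```

Request:
carry_out --increments "0 0 0 -0.04 -0.03 0 0.02; 0 0 0 -0.08 -0.06 0 0.02; 0 0 0 -0.115 -0.087 0 0.02; 0 0 0 -0.132 -0.1004 0 0.02; 0 0 0 -0.132 -0.1004 0 0.02"

```text
time: 5.98
ee_pos: [0.5133, 0.1798, 0.2978]
eef_rot: [0.903, -0.429, 0.0, 0.001]
ft_force: [0.5, -0.7, -2.3]
width: 0.0274
```

Request:
carry_out --increments "0 0 0 0 0 0 0.02; 0 0 0 0 0 0 0.02; 0 0 0 0 0 0 0.02; 0 0 0 0 0 0 0.02; 0 0 0 0 0 0 0.02"

```text
time: 6.6
ee_pos: [0.5134, 0.1796, 0.2978]
eef_rot: [0.903, -0.429, 0.0, 0.001]
ft_force: [0.7, 0.3, -2.6]
width: 0.0272
```

```bash
python3 - <<'E'
from h import *
im2,d=snap('scene','s5');im,dt=snap('top','t5')
goal((.515,.177,.24),-51)
cv2.imwrite('pics/c5.png',np.hstack([cv2.resize(im2[60:270,280:420],(400,600)),cv2.resize(im[130:270,110:210],(400,600))]))
E
```

```text
t 6.7 pos [0.5134 0.1797 0.2978] F [ 0.4  0.5 -2.8] M [-0.   -0.01 -0.01] w 0.0269
yaw -50.8 turn [ 0.06 -0.05  0.22] shift [0.0031 0.0004 0.0578]
```

View pics/c5.png

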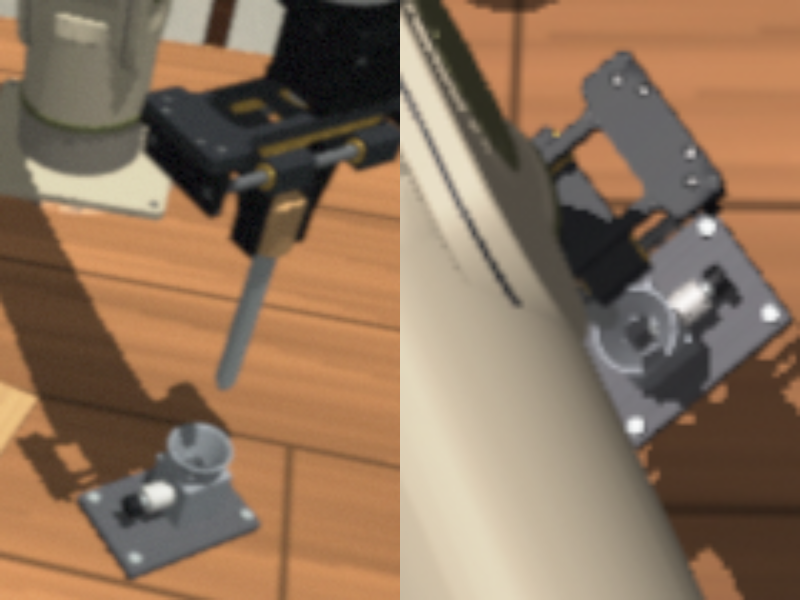

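```bash
python3 - <<'E'
from h import *
im=cv2.imread('pics/s5.png');d=np.load('pics/s5.npy');W=pts('scene',d)
m=np.zeros(d.shape,bool);m[130:200,345:390]=1
m&=(np.abs(W[...,0]-.515)<.04)&(np.abs(W[...,1]-.178)<.04)&(W[...,2]>.15)
for z0 in np.arange(.155,.34,.01):
    k=m&(abs(W[...,2]-z0)<.005)
    v,u=np.nonzero(k)
    if len(u):print(round(z0,3),len(u),W[k].mean(0).round(4),'ray',ray('scene',u.mean(),v.mean(),z0).round(4))
# rim ellipse in scene & both rays
for n,dd in(('scene',np.load('pics/s0.npy')),):
    print(ray('scene',*(np.array((200,452))/2.857+[280,60]),.086), 'foot',ray('scene',359.3,194.5,.158))
E
```

```text
0.155 4 [0.5158 0.1816 0.1573] ray [0.5135 0.182  0.155 ]
0.165 17 [0.5179 0.1815 0.1662] ray [0.5167 0.1816 0.165 ]
0.175 27 [0.5179 0.1817 0.1751] ray [0.5177 0.1817 0.175 ]
0.185 25 [0.5186 0.1818 0.1853] ray [0.5183 0.1819 0.185 ]
0.195 27 [0.5186 0.1816 0.1947] ray [0.5189 0.1816 0.195 ]
0.205 27 [0.5185 0.1818 0.2043] ray [0.5193 0.1817 0.205 ]
0.215 31 [0.5191 0.1819 0.2147] ray [0.5194 0.1819 0.215 ]
0.225 32 [0.5191 0.1815 0.2251] ray [0.519  0.1815 0.225 ]
0.235 30 [0.5194 0.1818 0.2351] ray [0.5193 0.1819 0.235 ]
0.245 32 [0.5197 0.1826 0.2452] ray [0.5195 0.1826 0.245 ]
0.255 31 [0.5196 0.1817 0.2549] ray [0.5198 0.1817 0.255 ]
0.265 32 [0.52   0.1823 0.2646] ray [0.5205 0.1823 0.265 ]
0.275 33 [0.5202 0.1826 0.2744] ray [0.521  0.1825 0.275 ]
0.285 38 [0.5205 0.1823 0.2847] ray [0.5209 0.1822 0.285 ]
0.295 29 [0.5232 0.1821 0.2973] ray [0.5202 0.1825 0.295 ]
0.305 115 [0.5241 0.1796 0.3052] ray [0.5239 0.1797 0.305 ]
0.315 107 [0.5243 0.1799 0.3151] ray [0.5241 0.1799 0.315 ]
0.325 108 [0.5255 0.1788 0.3249] ray [0.5256 0.1788 0.325 ]
0.335 116 [0.5266 0.1788 0.3343] ray [0.5277 0.1787 0.335 ]
[0.52034353 0.17939241 0.086     ] foot [0.51178895 0.18451941 0.158     ]
```

```bash
python3 - <<'E'
import cv2,numpy as np
a=cv2.imread('pics/s0.png')[200:240,325:375];b=cv2.imread('pics/t0.png')[185:230,145:195]
f=lambda i:cv2.resize(i,(390,int(390*i.shape[0]/i.shape[1])),interpolation=0)
A=f(a);B=f(b);h=max(A.shape[0],B.shape[0])
A=cv2.copyMakeBorder(A,0,h-A.shape[0],0,0,0);B=cv2.copyMakeBorder(B,0,h-B.shape[0],0,0,0)
cv2.imwrite('pics/c6.png',np.hstack([A,B]))
E
```

```text
(no output)
```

View pics/c6.png

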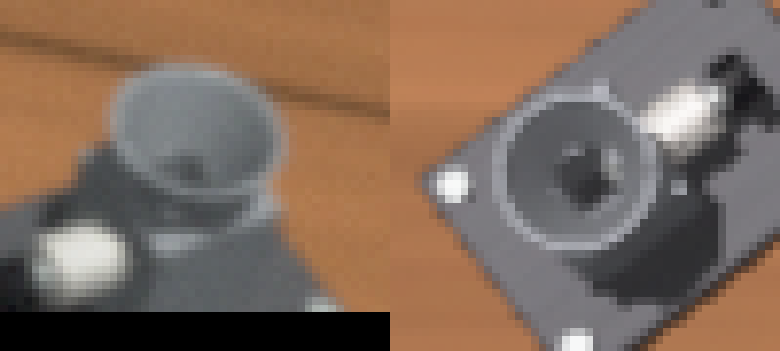

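```bash
python3 - <<'E'
from h import *
print(ray('scene',349.9,216.4,.086),ray('top',168.5,206.1,.086))
goal((.5155,.1775,.24),-51)
E
```

```text
[0.51493218 0.17866598 0.086     ] [0.5161252  0.17605632 0.086     ]
t 6.7 pos [0.5134 0.1797 0.2978] F [ 0.4  0.5 -2.8] M [-0.   -0.01 -0.01] w 0.0269
yaw -50.8 turn [ 0.06 -0.05  0.22] shift [ 0.003  -0.0003  0.0578]
```

Request:
carry_out --increments "0 0 0.2 0.003 0 0.01 0.02; 0 0 0.2 0.003 0 0.03 0.02; 0 0 0.2 0.003 0 0.05 0.02; 0 0 0.2 0.003 0 0.07 0.02; 0 0 0.2 0.003 0 0.08 0.02"

```text
time: 7.32
ee_pos: [0.5148, 0.1768, 0.2162]
eef_rot: [0.903, -0.431, -0.0, 0.001]
ft_force: [-0.5, -0.2, -2.0]
width: 0.0271
```

```bash
python3 - <<'E'
from h import *
im2,d=snap('scene','s7');im,dt=snap('top','t7')
goal((.5155,.1773,.195),-51)
cv2.imwrite('pics/c7.png',np.hstack([cv2.resize(im2[60:270,280:420],(400,600)),cv2.resize(im[130:270,110:210],(400,600))]))
E
```

```text
t 7.42 pos [0.5148 0.1769 0.2166] F [-0.2  0.3 -2.2] M [-0.02 -0.03 -0.02] w 0.0272
yaw -51.0 turn [ 0.15 -0.    0.01] shift [ 0.0002 -0.0009  0.0216]
```

View pics/c7.png

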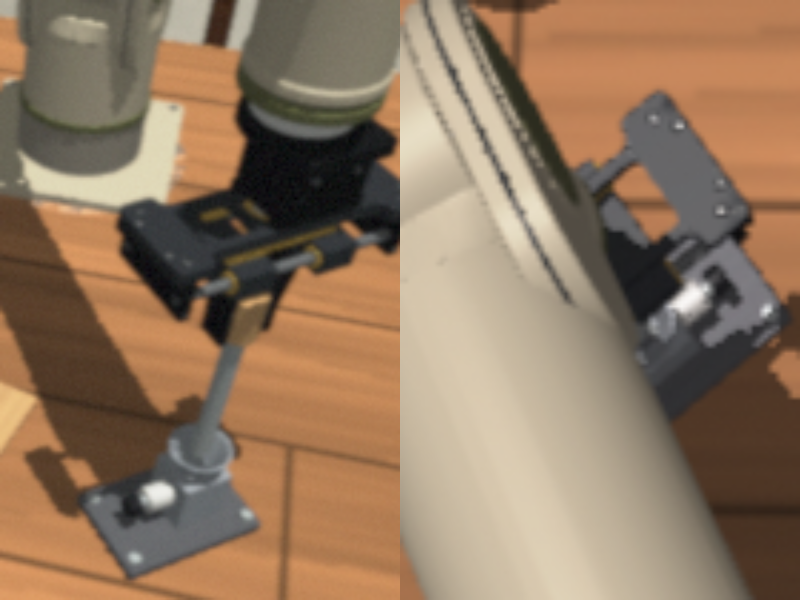

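Request:
carry_out --increments "0 0 0 0 0 0.004 0.02; 0 0 0 0 0 0.008 0.02; 0 0 0 0 0 0.012 0.02; 0 0 0 0 0 0.016 0.02; 0 0 0 0 0 0.02 0.02"

```text
time: 8.05
ee_pos: [0.5147, 0.1769, 0.1964]
eef_rot: [0.903, -0.43, -0.001, 0.001]
ft_force: [0.3, -0.0, -3.5]
width: 0.027
```

```bash
python3 -c "
from h import *
goal((.515,.177,.18),-51)"
```

```text
t 8.05 pos [0.5147 0.1769 0.1964] F [ 0.3 -0.  -3.5] M [ 0.06  0.03 -0.04] w 0.027
yaw -51.0 turn [ 0.15 -0.    0.01] shift [ 0.0001 -0.0003  0.0164]
```

Request:
carry_out --increments "0 0 0 0 0 0.003 0.02; 0 0 0 0 0 0.006 0.02; 0 0 0 0 0 0.009 0.02; 0 0 0 0 0 0.012 0.02; 0 0 0 0 0 0.015 0.02"

```text
time: 8.68
ee_pos: [0.5147, 0.1772, 0.1815]
eef_rot: [0.903, -0.43, -0.001, 0.001]
ft_force: [0.2, 2.1, 1.4]
width: 0.0273
```

```bash
python3 -c "
from h import *
goal((.515,.177,.153),-51)"
```

```text
t 8.68 pos [0.5147 0.1772 0.1815] F [0.2 2.1 1.4] M [ 0.52  0.47 -0.03] w 0.0273
yaw -51.0 turn [0.13 0.01 0.01] shift [ 0.0004 -0.0002  0.0285]
```

Request:
carry_out --increments "0 0 0 0 0 0.004 0.02; 0 0 0 0 0 0.008 0.02; 0 0 0 0 0 0.012 0.02; 0 0 0 0 0 0.016 0.02; 0 0 0 0 0 0.02 0.02"

```text
time: 9.3
ee_pos: [0.5153, 0.1786, 0.1632]
eef_rot: [0.903, -0.43, 0.0, -0.0]
ft_force: [-3.6, 1.2, 12.3]
width: 0.0274
```

```bash
python3 -c "
from h import *
goal((.515,.177,.153),-51)"
```

```text
t 9.3 pos [0.5153 0.1786 0.1632] F [-3.6  1.2 12.3] M [0.61 1.09 0.02] w 0.0274
yaw -50.9 turn [-0.05 -0.01  0.06] shift [0.001  0.0013 0.0102]
```

Past the nose, with 12 N of resistance. Next I press down to the floor.

Request:
carry_out --increments "0 0 0 0 0 0.003 0.02; 0 0 0 0 0 0.006 0.02; 0 0 0 0 0 0.009 0.02; 0 0 0 0 0 0.011 0.02; 0 0 0 0 0 0.013 0.02"

```text
time: 9.93
ee_pos: [0.5164, 0.1797, 0.1529]
eef_rot: [0.903, -0.43, 0.001, -0.002]
ft_force: [-8.8, -0.7, 31.1]
width: 0.0271
```

```bash
python3 - <<'E'
from h import *
im2,d=snap('scene','s9')
goal((.515,.177,.153),-51)
cv2.imwrite('pics/c9.png',cv2.resize(im2[60:270,280:420],(400,600)))
E
```

```text
t 9.97 pos [0.5164 0.1798 0.153 ] F [-6.6 -0.  22.6] M [-0.1   2.01  0.04] w 0.0271
yaw -50.9 turn [-0.24 -0.08  0.07] shift [ 0.0012  0.0028 -0.    ]
```

View pics/c9.png

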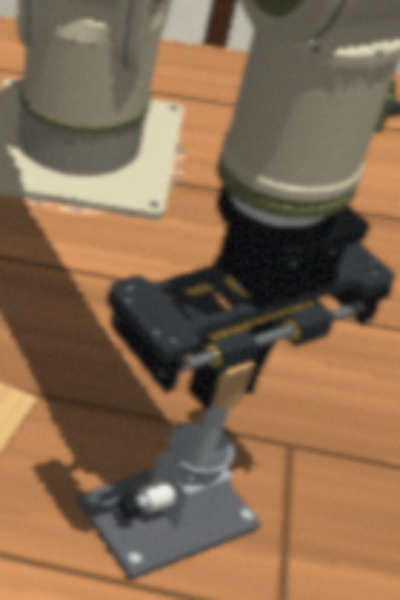

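Request:
carry_out --increments "0 0 0 0 0 0.001 0.04; 0 0 0 0 0 0.001 0.05; 0 0 0 0 0 0 0.055; 0 0 0 0 0 0 0.055; 0 0 0 0 0 0 0.055"

```text
time: 10.6
ee_pos: [0.5164, 0.1797, 0.1528]
eef_rot: [0.903, -0.43, 0.001, -0.002]
ft_force: [-0.2, 0.3, 0.8]
width: 0.0548
```

Request:
carry_out --increments "0 0 0 0 0 -0.015 0.055; 0 0 0 0 0 -0.04 0.055; 0 0 0 0 0 -0.08 0.055; 0 0 0 0 0 -0.1 0.055; 0 0 0 0 0 -0.1 0.055"

```text
time: 11.22
ee_pos: [0.5168, 0.1801, 0.2551]
eef_rot: [0.903, -0.43, 0.003, -0.003]
ft_force: [0.2, 0.4, -0.4]
width: 0.0551
```

```bash
python3 - <<'E'
from h import *
im2,d=snap('scene','s10');W=pts('scene',d)
goal((.515,.177,.153),-51)
cv2.imwrite('pics/c10.png',cv2.resize(im2[60:270,280:420],(400,600)))
m=(abs(W[...,0]-.515)<.03)&(abs(W[...,1]-.178)<.03)
for z in np.arange(.16,.215,.004):
    k=m&(abs(W[...,2]-z)<.002);print(round(z,3),k.sum(),W[k].mean(0).round(4) if k.sum() else '')
E
```

```text
t 11.28 pos [0.5162 0.1797 0.2536] F [-0.3  0.  -0.3] M [-0.01  0.01  0.01] w 0.0548
yaw -50.9 turn [-0.3  -0.12  0.07] shift [0.0011 0.0032 0.1006]
0.16 13 [0.5271 0.1816 0.16  ]
0.164 17 [0.5273 0.1829 0.1638]
0.168 20 [0.5269 0.182  0.1679]
0.172 16 [0.5273 0.182  0.1718]
0.176 17 [0.5265 0.1821 0.1755]
0.18 21 [0.5284 0.182  0.1798]
0.184 20 [0.5268 0.1814 0.184 ]
0.188 32 [0.5233 0.185  0.1887]
0.192 76 [0.5187 0.183  0.1914]
0.196 0 
0.2 0 
0.204 0 
0.208 0 
0.212 0
```

View pics/c10.png

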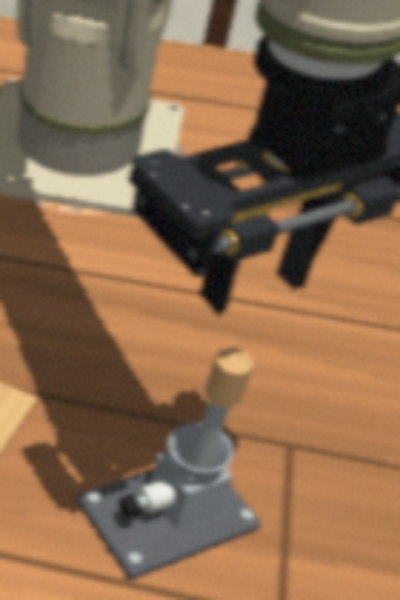

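Request:
carry_out --increments "0 0 0 0 0 0 0; 0 0 0 0 0 0.01 0; 0 0 0 0 0 0.025 0; 0 0 0 0 0 0.04 0; 0 0 0 0 0 0.05 0" --squeeze 20

```text
time: 11.9
ee_pos: [0.516, 0.1796, 0.2019]
eef_rot: [0.903, -0.43, 0.001, -0.001]
ft_force: [0.3, -0.4, 0.1]
width: 0.013
```

```bash
python3 -c "
from h import *
goal((.515,.179,.192),-51)"
```

```text
t 11.9 pos [0.516  0.1796 0.2019] F [ 0.3 -0.4  0.1] M [-0.05 -0.02 -0.02] w 0.013
yaw -50.9 turn [-0.22 -0.07  0.07] shift [-0.0002  0.0012  0.0099]
```

Request:
carry_out --increments "0 0 0 0 0.001 0.003 0; 0 0 0 0 0.001 0.006 0; 0 0 0 0 0.001 0.008 0; 0 0 0 0 0.001 0.0095 0; 0 0 0 0 0.001 0.0105 0"

```text
time: 12.52
ee_pos: [0.5159, 0.1792, 0.1925]
eef_rot: [0.903, -0.43, 0.002, -0.002]
ft_force: [-1.4, -1.2, 11.6]
width: 0.0004
```

```bash
python3 -c "
from h import *
goal((.515,.179,.192),-51)"
```

```text
t 12.53 pos [0.5159 0.1792 0.1925] F [-1.4 -1.2 11.6] M [-0.26  0.34  0.02] w 0.0004
yaw -50.9 turn [-0.31 -0.13  0.07] shift [-0.0004  0.0008  0.0005]
```

Request:
carry_out --increments "0 0 0 0 0 0.001 0; 0 0 0 0 0 0.0015 0; 0 0 0 0 0 0.0015 0; 0 0 0 0 0 0.0015 0; 0 0 0 0 0 0.0015 0"

```text
time: 13.15
ee_pos: [0.5165, 0.1794, 0.1925]
eef_rot: [0.903, -0.43, 0.003, -0.002]
ft_force: [-2.6, -1.5, 10.3]
width: 0.0006
```

```bash
python3 -c "
from h import *
goal((.515,.179,.192),-51)"
```

```text
t 13.15 pos [0.5165 0.1794 0.1925] F [-2.6 -1.5 10.3] M [-0.4   0.66  0.02] w 0.0006
yaw -50.9 turn [-0.4  -0.19  0.06] shift [-0.0007  0.0014  0.0005]
```

Request:
carry_out --increments "0.4 0.2 0 -0.0005 0 0.0015 0; 0.4 0.2 0 -0.0005 0 0.0025 0; 0.4 0.2 0 -0.0005 0 0.0035 0; 0.4 0.2 0 -0.0005 0 0.0035 0; 0.4 0.2 0 -0.0005 0 0.0035 0"

```text
time: 13.78
ee_pos: [0.5177, 0.1802, 0.1924]
eef_rot: [0.903, -0.43, 0.008, -0.006]
ft_force: [-4.9, -3.0, 23.0]
width: 0.0005
```

```bash
python3 -c "
from h import *
goal((.515,.179,.192),-51)"
```

```text
t 13.78 pos [0.5177 0.1802 0.1924] F [-4.9 -3.  23. ] M [-0.79  1.16  0.03] w 0.0005
yaw -51.0 turn [-1.03 -0.55  0.05] shift [-0.0008  0.0028  0.0003]
```

Request:
carry_out --increments "0 0 0 0 0 -0.02 0; 0 0 0 0 0 -0.05 0; 0 0 0 0.02 0.01 -0.08 0; 0 0 0 0.06 0.03 -0.1 0; 0 0 0 0.11 0.06 -0.1 0"

```text
time: 14.4
ee_pos: [0.5392, 0.0568, 0.2944]
eef_rot: [0.903, -0.429, 0.01, -0.007]
ft_force: [1.4, -0.5, -1.0]
width: 0.0003
```

Request:
carry_out --increments "0 0 0 0.03 0.03 0 0; 0 0 0 0.06 0.06 0 0; 0 0 0 0.06 0.06 0 0; 0 0 0 0.06 0.06 0 0; 0 0 0 0.06 0.06 0 0"

```text
time: 15.02
ee_pos: [0.5308, -0.0262, 0.2939]
eef_rot: [0.904, -0.428, 0.01, -0.007]
ft_force: [-0.1, 0.4, -0.6]
width: 0.0005
```

```bash
python3 - <<'E'
from h import *
im2,d=snap('scene','s11');im,dt=snap('top','t11');W=pts('top',dt);WS=pts('scene',d)
goal((.515,.179,.192),-51)
cv2.imwrite('pics/c11.png',np.hstack([cv2.resize(im2,(440,330)),cv2.resize(im[120:270,120:320],(360,330))]))
for w in(W,WS):
    k=(np.hypot(w[...,0]-.515,w[...,1]-.178)<.025)&(w[...,2]>.186)&(w[...,2]<.2);print(k.sum(),np.median(w[k],0) if k.sum() else '')
E
```

```text
t 15.12 pos [ 0.5307 -0.0266  0.2939] F [ 0.1 -0.2  0.6] M [-0.06 -0.02  0.03] w 0.0006
yaw -50.7 turn [-1.22 -0.65  0.31] shift [-0.1702 -0.1159  0.1025]
119 [0.51914369 0.17990591 0.1915211 ]
112 [0.52089476 0.18382652 0.19081243]
```

View pics/c11.png

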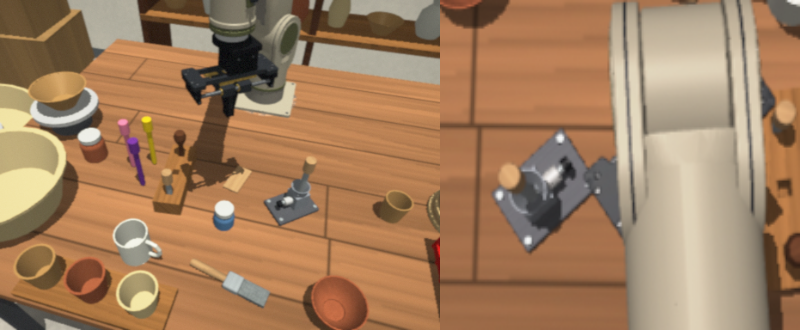

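```bash
python3 -c "
from h import *
print(r.close_job())"
```

```text
the job is handed in; nothing more can be done
None
```

The long post is upright in the gauge base socket, foot on the floor and released. I handed the job in at about 15 s of the 40 s allowed.

**What I did:** I took the long post from the middle well of the rack. The first grip was about 6 mm off centre, so I reopened, recentred and gripped again. I then pushed it down past the plunger, where the wrist force peaked at 31 N. After letting go, I pressed the top with closed fingertips to make sure it was home.

**Last checks:**
- **Seating:** the post did not sink further between 11 N and 23 N. The fingertips stood at 192.4 mm; a fully home post should top out at 192 mm.
- **Camera heights:** the top reads 191.5 mm in the top view and 190.8 mm in the scene view. That is within calibration, but the scene camera had read other heights about 1 mm low.
- **Lean:** the post's top sits a few millimetres from my measured socket centre, so it may lean by about 1 to 2 degrees. The plunger pressing it against the opposite wall would explain this.
- **Surroundings:** the short post, the dark stick and the coloured look-alikes appear undisturbed, and the arm is clear of everything.

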